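# Load the shaker with the next parasite samples

### The job

Take the finished grey pot out of the shaker and stand it upright in the white tray, then get the new run ready: work every open sample pot on the bench down into a clamp of the shaker until it sits fully home on the clamp's floor, and close each pot with the lid of its own colour, pushed in until it is flush on the rim. When everything is loaded, and only then, turn the timer dial clockwise to its green mark; leave the pen, forceps, slide box, dish and stain bottle where they are.

Things in the scene. Friction and masses are not known exactly. Their poses are not given: they have to be found in the camera images.
- shaker: white orbital shaker fixed to the bench: housing 200 mm deep (x), 460 mm wide (y), 68 mm high; its platform (top 85 mm above the bench) carries a row of three clamps 110 mm apart, its grey control pod (150 x 88 mm, top 140 mm above the bench) is centred 186 mm from the origin towards its -y. Origin: on the bench under the housing; x away from the robot, y along the clamp row
- clamp_1: spring clamp on the shaker, all alike: disc 86 mm across, 8 mm thick, with 4 fingers 45 mm high on its diagonals, whose rubber beads, 30 mm above the disc, leave 52.4 mm for a 56 mm pot. A straight push or pull on the pot takes 40 to 50 N; twisting it to and fro makes it slide with far less. Origin: centre of the disc's underside, z up; a seated pot's underside is 8 mm above it
- clamp_2: spring clamp on the shaker, all alike: disc 86 mm across, 8 mm thick, with 4 fingers 45 mm high on its diagonals, whose rubber beads, 30 mm above the disc, leave 52.4 mm for a 56 mm pot. A straight push or pull on the pot takes 40 to 50 N; twisting it to and fro makes it slide with far less. Origin: centre of the disc's underside, z up; a seated pot's underside is 8 mm above it
- clamp_3: spring clamp on the shaker, all alike: disc 86 mm across, 8 mm thick, with 4 fingers 45 mm high on its diagonals, whose rubber beads, 30 mm above the disc, leave 52.4 mm for a 56 mm pot. A straight push or pull on the pot takes 40 to 50 N; twisting it to and fro makes it slide with far less. Origin: centre of the disc's underside, z up; a seated pot's underside is 8 mm above it
- pot_red: open sample pot, red with a white foot: 56 mm across, 95 mm high, wall 3 mm, mouth 50 mm across and 37 mm deep, foot bevelled to 49 mm over its lowest 9 mm, about 0.13 kg. Origin: centre of its underside, z up through the mouth. May be absent
- lid_red: red push-in lid with a white paper disc on top: plug 44 mm across and 12 mm deep (bevelled to 36 mm), under a flange 62 mm across and 12 mm thick; 24 mm high overall, about 0.035 kg. It lies plug down. Drops into the mouth of a pot with 2 mm of play in radius until the flange rests on the rim (then the lid's origin is 83 mm above the pot's). Origin: centre of the plug's underside, z up through the flange
- pot_blue: open sample pot, blue with a white foot: 56 mm across, 95 mm high, wall 3 mm, mouth 50 mm across and 37 mm deep, foot bevelled to 49 mm over its lowest 9 mm, about 0.13 kg. Origin: centre of its underside, z up through the mouth. May be absent
- lid_blue: blue push-in lid with a white paper disc on top: plug 44 mm across and 12 mm deep (bevelled to 36 mm), under a flange 62 mm across and 12 mm thick; 24 mm high overall, about 0.035 kg. It lies plug down. Drops into the mouth of a pot with 2 mm of play in radius until the flange rests on the rim (then the lid's origin is 83 mm above the pot's). Origin: centre of the plug's underside, z up through the flange
- pot_green: open sample pot, green with a white foot: 56 mm across, 95 mm high, wall 3 mm, mouth 50 mm across and 37 mm deep, foot bevelled to 49 mm over its lowest 9 mm, about 0.13 kg. Origin: centre of its underside, z up through the mouth. May be absent
- lid_green: green push-in lid with a white paper disc on top: plug 44 mm across and 12 mm deep (bevelled to 36 mm), under a flange 62 mm across and 12 mm thick; 24 mm high overall, about 0.035 kg. It lies plug down. Drops into the mouth of a pot with 2 mm of play in radius until the flange rests on the rim (then the lid's origin is 83 mm above the pot's). Origin: centre of the plug's underside, z up through the flange
- pot_yellow: open sample pot, yellow with a white foot: 56 mm across, 95 mm high, wall 3 mm, mouth 50 mm across and 37 mm deep, foot bevelled to 49 mm over its lowest 9 mm, about 0.13 kg. Origin: centre of its underside, z up through the mouth. May be absent
- lid_yellow: yellow push-in lid with a white paper disc on top: plug 44 mm across and 12 mm deep (bevelled to 36 mm), under a flange 62 mm across and 12 mm thick; 24 mm high overall, about 0.035 kg. It lies plug down. Drops into the mouth of a pot with 2 mm of play in radius until the flange rests on the rim (then the lid's origin is 83 mm above the pot's). Origin: centre of the plug's underside, z up through the flange
- pot_old: finished sample of the last run: closed grey pot with a black screw cap, 56 mm across all the way up and 95 mm high, foot bevelled like the others, 0.16 kg; at the start it sits fully home in one of the clamps. Origin: centre of its underside, z up
- tray: white open tray with a blue floor mat, 140 x 140 mm, walls 32 mm high and 4 mm thick, floor 4 mm thick; fixed to the bench. Origin: centre of its underside
- timer (a joint): timer dial on the pod: angle in rad, grows as it is turned clockwise seen from above, 0 to 4.6; its white pointer points to the shaker's -x at 0 and to the green mark at 1.40. Turns with light friction and stays where it is left
- timer_grip (a point): on the dial's axis at the height to grip it: middle of the upper part of an upright black bar 42 mm long, 14 mm thick and 32 mm high (its top 7 mm above this point) that turns with the dial. This point's x axis runs along the bar, the pointer lies at its -x end
- pen: marker pen, 135 x 13 x 13 mm, lying along its x axis, loose; not part of the job. Origin: centre of its underside
- forceps: steel forceps, 130 x 14 x 6 mm, lying along their x axis, loose; not part of the job. Origin: centre of its underside
- slide_box: blue box of microscope slides, 100 x 85 x 34 mm, loose; not part of the job. Origin: centre of its underside
- dish: closed clear plastic culture dish, 70 mm across, 26 mm high, loose; not part of the job. Origin: centre of its underside
- stain: amber stain bottle, 42 mm across, 85 mm high, loose; not part of the job. Origin: centre of its underside
Not all that is in view belongs to the job. Leave any turquoise look-alike of the tray alone.

How it is judged:
On the way, in this order (a step that is already met when the one before it is completed fails the run):
1. the grey pot stands in the tray, every open pot is fully home in a clamp and wears the lid of its colour (x of pot_old in the frame of tray between -0.05 and 0.05 m and y of pot_old in the frame of tray between -0.05 and 0.05 m and z of pot_old in the frame of tray below 0.012 m and angle between pot_old's own z axis and vertical below 0.12 rad and ((horizontal distance between pot_red and clamp_1 below 0.006 m and z of pot_red in the frame of clamp_1 below 0.011 m and angle between pot_red's own z axis and vertical below 0.07 rad) or (horizontal distance between pot_red and clamp_2 below 0.006 m and z of pot_red in the frame of clamp_2 below 0.011 m and angle between pot_red's own z axis and vertical below 0.07 rad) or (horizontal distance between pot_red and clamp_3 below 0.006 m and z of pot_red in the frame of clamp_3 below 0.011 m and angle between pot_red's own z axis and vertical below 0.07 rad)) and ((horizontal distance between pot_blue and clamp_1 below 0.006 m and z of pot_blue in the frame of clamp_1 below 0.011 m and angle between pot_blue's own z axis and vertical below 0.07 rad) or (horizontal distance between pot_blue and clamp_2 below 0.006 m and z of pot_blue in the frame of clamp_2 below 0.011 m and angle between pot_blue's own z axis and vertical below 0.07 rad) or (horizontal distance between pot_blue and clamp_3 below 0.006 m and z of pot_blue in the frame of clamp_3 below 0.011 m and angle between pot_blue's own z axis and vertical below 0.07 rad)) and ((horizontal distance between pot_green and clamp_1 below 0.006 m and z of pot_green in the frame of clamp_1 below 0.011 m and angle between pot_green's own z axis and vertical below 0.07 rad) or (horizontal distance between pot_green and clamp_2 below 0.006 m and z of pot_green in the frame of clamp_2 below 0.011 m and angle between pot_green's own z axis and vertical below 0.07 rad) or (horizontal distance between pot_green and clamp_3 below 0.006 m and z of pot_green in the frame of clamp_3 below 0.011 m and angle between pot_green's own z axis and vertical below 0.07 rad)) and ((horizontal distance between pot_yellow and clamp_1 below 0.006 m and z of pot_yellow in the frame of clamp_1 below 0.011 m and angle between pot_yellow's own z axis and vertical below 0.07 rad) or (horizontal distance between pot_yellow and clamp_2 below 0.006 m and z of pot_yellow in the frame of clamp_2 below 0.011 m and angle between pot_yellow's own z axis and vertical below 0.07 rad) or (horizontal distance between pot_yellow and clamp_3 below 0.006 m and z of pot_yellow in the frame of clamp_3 below 0.011 m and angle between pot_yellow's own z axis and vertical below 0.07 rad)) and z of lid_red in the frame of pot_red between 0.079 and 0.086 m and angle between the z axis of lid_red and the z axis of pot_red, either way round below 0.08 rad and x of lid_red in the frame of pot_red between -0.006 and 0.006 m and y of lid_red in the frame of pot_red between -0.006 and 0.006 m and z of lid_blue in the frame of pot_blue between 0.079 and 0.086 m and angle between the z axis of lid_blue and the z axis of pot_blue, either way round below 0.08 rad and x of lid_blue in the frame of pot_blue between -0.006 and 0.006 m and y of lid_blue in the frame of pot_blue between -0.006 and 0.006 m and z of lid_green in the frame of pot_green between 0.079 and 0.086 m and angle between the z axis of lid_green and the z axis of pot_green, either way round below 0.08 rad and x of lid_green in the frame of pot_green between -0.006 and 0.006 m and y of lid_green in the frame of pot_green between -0.006 and 0.006 m and z of lid_yellow in the frame of pot_yellow between 0.079 and 0.086 m and angle between the z axis of lid_yellow and the z axis of pot_yellow, either way round below 0.08 rad and x of lid_yellow in the frame of pot_yellow between -0.006 and 0.006 m and y of lid_yellow in the frame of pot_yellow between -0.006 and 0.006 m), for 0.3 s.
2. the timer dial points to the green mark (value of joint timer between 1.25 and 1.55 rad), for 0.2 s.
At the end, for the whole second after the job is handed in: Grey pot upright on the tray floor, axis within 50 mm of the middle in x and y; each present pot within 3 mm of a clamp floor and 6 mm of its centre, tilt < 4 deg, own-colour lid in its mouth (within 3 mm of flush, 6 mm of centre, 4.5 deg); dial 1.40 +- 0.15 rad; all at rest (all of step 1 and all of step 2 and linear speed of each of pot_red, pot_blue, pot_green, pot_yellow, lid_red, lid_blue, lid_green, lid_yellow, pot_old below 0.03 m/s); the robot touches nothing.
It fails at once if a bystander (pen, forceps, slide box, dish, stain bottle) is shifted by more than 30 mm (distance of any of pen, forceps, slide_box, dish, stain from where it was at the start of the episode above 0.03 m).
Of pot_red, pot_blue, pot_green, pot_yellow only 2 to 3 are there at a start; the rules pass over those that are not, and their reading is None.
At some moment in a run one of pot_red, pot_blue, pot_green, pot_yellow may be knocked a few centimetres aside while the robot is not near it.
It also fails if it takes over 210 s, if anything falls off the work surface, if the arm or the gripper's body presses on something with over 40 N, if the wrist force passes 120 N, or if a joint passes its speed limit or range.

### The arm

A 7-joint arm with a two-finger parallel gripper is mounted at the origin on the work surface. World frame = base frame: x ahead of the robot, y to its left, z up, the work surface at z = 0. Lengths are in m, angles in rad, forces in N, time in s.
With the tool pointing down it reaches from about 0.4 to 0.85 m from the base axis. Payload 10.4 kg.
Tool frame: the origin (TCP) lies on the centre line of the jaws, within the pads' length; the fingertips stand r.finger_overhang ahead of it and the grasp point (between the pads) lies 5 mm behind it (r.finger_overhang is the distance from the TCP to the fingertips, in m); z points along the fingers, y is the line along which they close (so a half turn about z gives the same grasp; the last joint's range is limited). The gripper opens to 87 mm and grips with 3 to 60 N. Pads are 19 mm wide; open, the fingers measure 117 mm over their backs; the gripper's body (75 mm by 190 mm) begins 51 mm behind the grasp point.
Start: joints at [1.247, 0.332, -0.065, 1.46, 0.022, 1.35, -0.088], TCP at [0.185, -0.597, 0.215] pointing down, gripper open.
Joint ranges: [-2.6, 2.6], [-0.5, 2.12], [-1.47, 1.34], [0.16, 2.42], [-1.27, 4.41], [0.06, 2.06], [-2.6, 2.6]. Speed limits (rad/s): [2.22, 2.22, 2.79, 2.79, 3.14, 3.14, 3.14].

### API

Orientations are given as a unit quaternion [x, y, z, w].
In Python, from bench import read_state, viewer, r gives the robot as it stands.
- The arm moves only by the tool carry_out, never from a script. Its argument "moves" is a list of rows, each a list of 6 numbers: the shift along the tool's x, y, z in units of 40 mm (1.0 is 40 mm), then the turn, a rotation vector about the tool's x, y, z in units of 8 degrees (1.0 is 8 degrees). A call has 1 to 20 rows; each row shifts and turns the commanded pose from where the row before left it, along the tool's axes as they then stand; what a row does not reach is not made up. A row lasts 1/8 s, in which the tool goes at most 62.5 mm and 10.7 degrees, less where a joint would pass 70% of its speed; a pose out of reach is approached as far as the arm can. A call is refused whole if a number of a shift passes 1 or a number of a turn 1, either way. A call with a gripper value outside its range is refused whole. "fingers" is the finger opening in mm, from 0 to 87, set as the call begins (left out, the last holds). The fingers move at their own pace and stop on an object; "force" is the grip in N (left out, the last holds). Time passes only in rows, so rows that do not move let the fingers close. It gives the time, the measured TCP pose, the force, the opening and the grip force at its end, in the units of the state.
- read_state(): the state, without advancing time (a new reading comes with each control period).
- viewer.camera(name): name is "scene" or "top"; returns a dict with "pixels" (400x640x3 uint8, red, green, blue), "range_z" (400x640 float32, m along the optical axis (not along the pixel's ray), 0 where there is no reading), "fx", "fy", "cx", "cy" (pixels), "xyz" and "orientation" of the camera in the world. Camera axes: x right, y down, z forward; pixel columns grow to the right and rows downward; lengths in m; the calibration is good to about 2 mm. A picture is of the moment at which its call begins.
- r.close_job(): hands the job in; it is judged then, once.
The state is a dict: "time": time; "joint_positions": joint angles; "joint_vel": joint speeds; "joint_torque": joint torques, N m; "ee_pos": TCP position; "eef_rot": TCP orientation; "ft_force": force on the tool from outside, world axes, zero at the start; "torque": the same for the moment, N m; "width": finger opening in m; "grip_force": force on a finger pad.
Only numpy, scipy, OpenCV 4.12 (cv2) and the standard library are available. Lean on these libraries where they do the work, as an engineer would, in place of code of your own. Each camera call takes 0.05 s, during which the arm holds its last target. There are 200 camera calls.

## Working session

There is one attempt and no reset: what is moved stays moved. The work goes in short steps, Python scripts to look and compute and a tool call to move; the robot and the scene stay as the last step left them, time stands still between calls to the robot, and variables do not carry over. Pictures are saved under pics/ and viewed, at most 14 in all, crops included, and the job is handed in when it is done.

Besides the shell and the picture viewer there is one more tool, called as name(argument=value, ...) on one line, values as JSON. carry_out: Moves the arm, as the interface text tells. Its arguments: {"type":"object","properties":{"moves":{"type":"array","items":{"type":"array","items":{"type":"number"}}},"fingers":{"type":"number"},"force":{"type":"number"}},"required":["moves"]}

```bash
ls; mkdir -p pics
cat > h.py <<'E'
import numpy as np, cv2
from scipy.spatial.transform import Rotation as R
from bench import read_state, viewer, r
def shot(name):
    c=viewer.camera(name); z=c["range_z"]; v,u=np.mgrid[0:400,0:640]
    p=np.stack([(u-c["cx"])/c["fx"]*z,(v-c["cy"])/c["fy"]*z,z],-1)
    w=p@R.from_quat(c["orientation"]).as_matrix().T+np.array(c["xyz"]); w[z==0]=np.nan
    return c["pixels"],w,c
def save(img,f,s=1.25):
    cv2.imwrite("pics/"+f,cv2.cvtColor(cv2.resize(img,None,fx=s,fy=s,interpolation=cv2.INTER_CUBIC),cv2.COLOR_RGB2BGR))
E
python3 - <<'E'
from h import *
for n in("scene","top"):
    i,w,c=shot(n); save(i,n+"0.png"); np.save(n+"_w.npy",w); np.save(n+"_i.npy",i); print(n,c["xyz"],R.from_quat(c["orientation"]).as_matrix().round(2).tolist(),c["fx"])
s=read_state(); print(s, r.finger_overhang)
E
```

```text
pics
scene [ 1.25970717 -0.07959268  0.87542149] [[0.15, 0.66, -0.74], [0.99, -0.1, 0.11], [0.01, -0.75, -0.66]] 425.21762814962324
top [0.31871243 0.04521667 1.20134403] [[0.02, -1.0, 0.08], [-1.0, -0.02, 0.01], [-0.01, -0.08, -1.0]] 408.7365887790086
{'time': 0.1, 'joint_positions': array([ 1.24738616,  0.33279346, -0.06469995,  1.46085984,  0.02160893,
        1.3498938 , -0.08847722]), 'joint_vel': array([ 2.43336449e-05, -1.19501364e-03,  1.46669288e-03, -2.59268570e-03,
        1.09366270e-03, -1.61808013e-03,  1.78036990e-03]), 'joint_torque': array([ 1.73220804e-03, -6.24548078e+01,  2.54337152e-02, -3.90721321e+01,
       -6.12449949e-02,  3.65996361e-02,  5.51323808e-05]), 'ee_pos': array([ 0.1850719 , -0.59659857,  0.21454181]), 'eef_rot': array([ 9.88706972e-01,  1.49860363e-01, -1.26717573e-04, -6.16458643e-04]), 'ft_force': array([ 0.31701353, -0.2207667 , -0.12273362]), 'torque': array([-0.00023752,  0.02107123, -0.06176054]), 'grip_force': 0.0, 'width': 0.08718084201919475} 0.014
```

View pics/scene0.png

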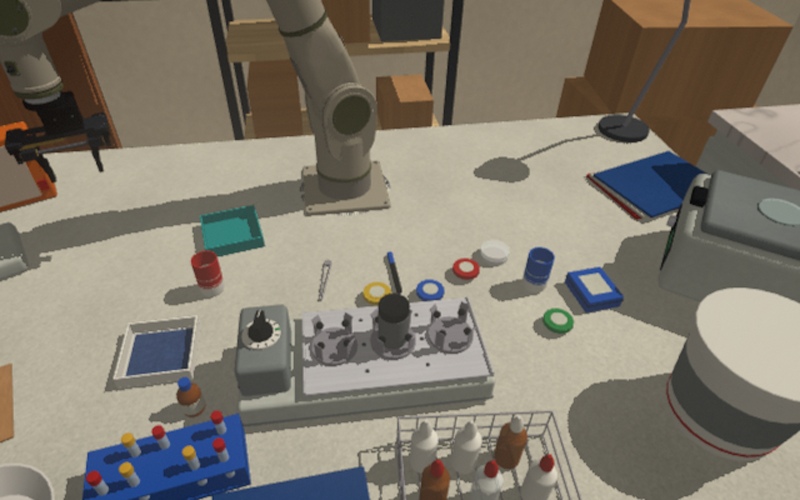

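View pics/top0.png

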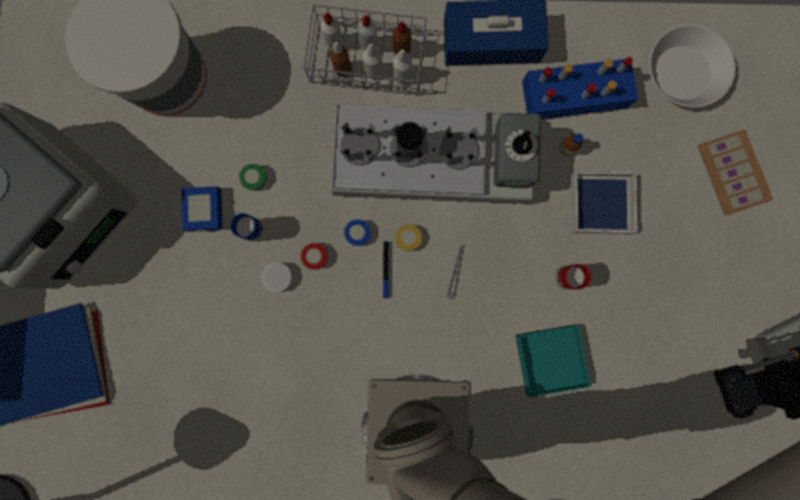

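Candidates in top0.png (800 px wide):
- **Pots:** red pot (575,276) and blue pot (247,226). The grey pot is in the middle clamp (410,135).
- **Lids:** red (314,256) and blue (357,232) are wanted. Yellow (408,237) and green (253,177) have no pot, so they stay. The white round thing (277,277) is the dish and the blue box (202,208) is the slide box.
- **Trays:** white with blue mat (606,203) is the right one. The turquoise one (554,358) is the look-alike.
- **Dial:** (519,145).

```bash
cat >> h.py <<'E'
from scipy.optimize import least_squares
def circ(P,rad=None):
    c0=np.array([*((P[:,:2].max(0)+P[:,:2].min(0))/2)])
    if rad: f=lambda q:np.hypot(P[:,0]-q[0],P[:,1]-q[1])-rad; x0=c0
    else: f=lambda q:np.hypot(P[:,0]-q[0],P[:,1]-q[1])-q[2]; x0=[*c0,.03]
    return least_squares(f,x0,loss="soft_l1",f_scale=.002).x
def near(w,xy,rad,z0,z1):
    return (np.hypot(w[...,0]-xy[0],w[...,1]-xy[1])<rad)&(w[...,2]>z0)&(w[...,2]<z1)
E
python3 - <<'E'
from h import *
W={n:np.load(n+"_w.npy") for n in("top","scene")}
it=np.load("top_i.npy"); w=W["top"]
px=dict(red=(575,276),blue=(247,226),lr=(314,256),lb=(357,232),ly=(408,237),lg=(253,177),old=(410,130),tray=(606,203),dial=(519,145),dish=(277,277),slide=(202,208),stain=(574,143),plat=(385,175))
A={k:w[int(v/1.25),int(u/1.25)] for k,(u,v) in px.items()}
for k in A: print(k,A[k].round(3))
def stat(n,xy,rad,z0,z1):
    P=W[n][near(W[n],xy,rad,z0,z1)]
    if len(P)<5: return len(P)
    return len(P),P.mean(0).round(4),((P.max(0)+P.min(0))/2).round(4),(P.max(0)-P.min(0)).round(3),"circ",circ(P).round(4)
for n in W:
    print(n)
    for k in("red","blue"): print(k,stat(n,A[k],.06,.088,.105))
    for k in("lr","lb","ly","lg"): print(k,stat(n,A[k],.04,.019,.03))
    print("old",stat(n,A["old"],.06,.178,.2))
    print("dish",stat(n,A["dish"],.05,.02,.032)); print("slide",stat(n,A["slide"],.08,.026,.04)); print("stain",stat(n,A["stain"],.06,.05,.1))
    print("tray",stat(n,A["tray"],.11,.026,.038)); print("mat",stat(n,A["tray"],.07,-.002,.012))
    print("pod",stat(n,A["dial"],.12,.134,.146)); print("bar",stat(n,A["dial"],.05,.165,.2)); print("fing",stat(n,A["old"],.2,.12,.134))
    print("plat",stat(n,A["plat"],.3,.082,.089))
save(it[90:290,170:490],"crop0.png",2.5)
E
```

```text
red [ 0.364 -0.342  0.059]
blue [0.458 0.397 0.062]
lr [0.396 0.248 0.028]
lb [0.454 0.152 0.025]
ly [0.445 0.033 0.026]
lg [0.578 0.399 0.026]
old [0.645 0.035 0.186]
tray [ 0.538 -0.431  0.006]
dial [ 0.627 -0.192  0.16 ]
dish [0.345 0.332 0.031]
slide [0.499 0.51  0.04 ]
stain [ 0.661 -0.336  0.071]
plat [0.573 0.087 0.089]
top
red (100, array([ 0.3596, -0.3352,  0.0942]), array([ 0.3598, -0.3349,  0.0936]), array([0.054, 0.056, 0.011]), 'circ', array([ 0.3601, -0.3349,  0.0263]))
blue (99, array([0.4543, 0.3968, 0.0944]), array([0.454 , 0.3963, 0.0941]), array([0.055, 0.054, 0.012]), 'circ', array([0.4541, 0.396 , 0.0262]))
lr (356, array([0.3943, 0.2496, 0.0251]), array([0.3949, 0.2501, 0.025 ]), array([0.061, 0.061, 0.01 ]), 'circ', array([0.3943, 0.2499, 0.0221]))
lb (357, array([0.4526, 0.1514, 0.0252]), array([0.4528, 0.1511, 0.0246]), array([0.061, 0.061, 0.011]), 'circ', array([0.4527, 0.1514, 0.0218]))
ly (353, array([0.4436, 0.0324, 0.025 ]), array([0.444 , 0.0318, 0.0246]), array([0.062, 0.061, 0.011]), 'circ', array([0.4436, 0.0324, 0.022 ]))
lg (340, array([0.5779, 0.
[... 3369 characters left out ...]
4278,  0.005 ]), array([0.139, 0.126, 0.014]), 'circ', array([ 0.532 , -0.4299,  0.0458]))
pod (1529, array([ 0.6441, -0.1982,  0.1396]), array([ 0.631 , -0.1721,  0.14  ]), array([0.149, 0.145, 0.012]), 'circ', array([ 0.6303, -0.2017,  0.052 ]))
bar (155, array([ 0.6356, -0.1998,  0.1792]), array([ 0.6321, -0.2004,  0.1756]), array([0.041, 0.019, 0.021]), 'circ', array([ 0.6287, -0.224 ,  0.0287]))
fing (698, array([0.6552, 0.0125, 0.1273]), array([0.7151, 0.011 , 0.127 ]), array([0.257, 0.343, 0.014]), 'circ', array([0.361 , 0.0141, 0.3009]))
plat (6019, array([0.6679, 0.0339, 0.085 ]), array([0.7018, 0.0382, 0.0855]), array([0.333, 0.439, 0.007]), 'circ', array([0.6184, 0.0379, 0.1191]))
```

View pics/crop0.png

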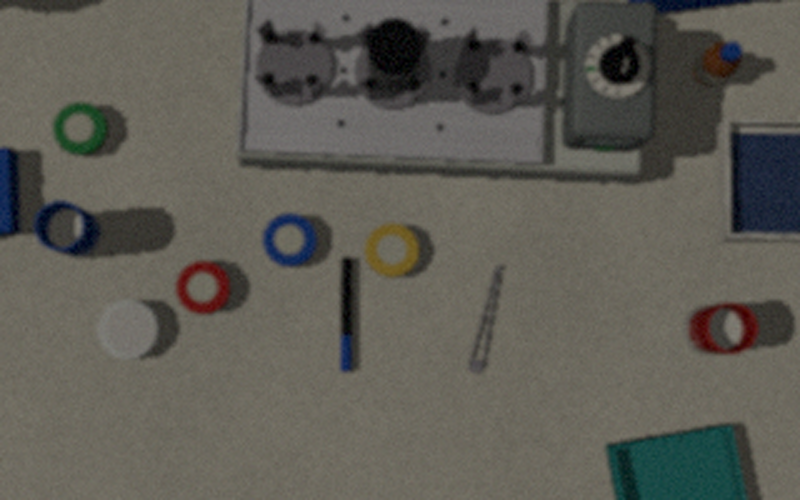

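The crop confirms the red lid at (204,287), blue lid at (290,240), two open pots at (65,228) and (724,328), and the grey pot in the middle clamp at (395,45). The heights match: rims 0.095, lids 0.024, grey top 0.188. I'll turn the tool so it closes along x, and rise first.

carry_out(moves=[[0,0,-0.2,0,0,-1],[0,0,-0.2,0,0,-1],[0,0,-0.2,0,0,-1],[0,0,-0.2,0,0,-1],[0,0,-0.2,0,0,-1],[0,0,-0.2,0,0,-1],[0,0,-0.2,0,0,-1],[0,0,-0.2,0,0,-1],[0,0,0,0,0,-1],[0,0,0,0,0,-0.1],[0,0,0,0,0,0]], fingers=87, force=50)

```text
time: 1.48
ee_pos: [0.1851, -0.5968, 0.2789]
eef_rot: [0.708, 0.706, 0.0, -0.0]
ft_force: [-0.5, 0.3, 0.0]
width: 0.0867
grip_force: 0.0
```

```bash
cat > st.py <<'E'
from h import *
def st():
    s=read_state(); m=R.from_quat(s["eef_rot"]).as_matrix()
    print("t",round(s["time"],2),"p",s["ee_pos"].round(4),"phi",np.degrees(np.arctan2(m[1,0],m[0,0])).round(1),"zax",m[:,2].round(3),"F",s["ft_force"].round(1),"w",round(s["width"],4),"g",round(s["grip_force"],1),"j7",s["joint_positions"][6].round(2))
    return s,m
def to(x,y,z):
    s,m=st(); print("units",((m.T@(np.array([x,y,z])-s["ee_pos"]))/.04).round(2))
E
python3 - <<'E'
from st import *
to(.6347,.0353,.27)
w=np.load("top_w.npy"); w2=np.load("scene_w.npy")
for W in (w,w2):
  for dy in (.11,0,-.11):
    P=W[near(W,(.6345,.0353+dy),.055,.115,.150)]
    P=P[(P[:,2]>.122)&((np.abs(P[:,1]-.0353)>.04)|True)]
    q=P[:,:2]-[.6345,.0353+dy]
    for sx in(-1,1):
      for sy in(-1,1):
        k=(np.sign(q[:,0])==sx)&(np.sign(q[:,1])==sy)&(np.hypot(*q.T)>.029)
        print(dy,sx,sy,k.sum(),q[k].mean(0).round(4),np.median(P[k,2]).round(3),P[k,2].max().round(3))
E
```

```text
t 1.48 p [ 0.1851 -0.5968  0.2789] phi 89.9 zax [-0.     0.001 -1.   ] F [-0.5  0.3  0. ] w 0.0867 g 0.0 j7 1.15
units [15.83 11.21  0.23]
0.11 -1 -1 24 [-0.0244 -0.0259] 0.131 0.139
0.11 -1 1 28 [-0.0232  0.0282] 0.131 0.141
0.11 1 -1 43 [ 0.0293 -0.0266] 0.13 0.138
0.11 1 1 47 [0.0303 0.0267] 0.13 0.14
0 -1 -1 32 [-0.0271 -0.0257] 0.13 0.139
0 -1 1 31 [-0.0262  0.0281] 0.131 0.139
0 1 -1 24 [ 0.0303 -0.0309] 0.134 0.139
0 1 1 25 [0.0313 0.0311] 0.134 0.139
-0.11 -1 -1 32 [-0.0293 -0.0243] 0.131 0.139
-0.11 -1 1 32 [-0.0267  0.0279] 0.129 0.139
-0.11 1 -1 43 [ 0.0257 -0.0274] 0.13 0.144
-0.11 1 1 38 [0.0259 0.0278] 0.131 0.14
0.11 -1 -1 49 [-0.0247 -0.0285] 0.13 0.139
0.11 -1 1 51 [-0.0244  0.0288] 0.131 0.138
0.11 1 -1 36 [ 0.0304 -0.0279] 0.128 0.138
0.11 1 1 37 [0.0306 0.0231] 0.128 0.137
0 -1 -1 48 [-0.028  -0.0298] 0.13 0.138
0 -1 1 8 [-0.0252  0.0363] 0.133 0.137
0 1 -1 55 [ 0.0275 -0.0239] 0.128 0.149
0 1 1 46 [0.0294 0.0223] 0.128 0.15
-0.11 -1 -1 67 [-0.0285 -0.027 ] 0.13 0.138
-0.11 -1 1 63 [-0.0272  0.0279] 0.13 0.14
-0.11 1 -1 41 [ 0.0256 -0.0262] 0.128 0.142
-0.11 1 1 40 [0.0273 0.0252] 0.127 0.14
```

carry_out(moves=[[0.99,0.7,0],[0.99,0.7,0],[0.99,0.7,0],[0.99,0.7,0],[0.99,0.7,0],[0.99,0.7,0],[0.99,0.7,0],[0.99,0.7,0],[0.99,0.7,0],[0.99,0.7,0],[0.99,0.7,0],[0.99,0.7,0],[0.99,0.7,0],[0.99,0.7,0],[0.99,0.7,0],[0.98,0.71,0.23]])

```text
invalid input at $.moves[0]: expected 6 numbers
```

carry_out(moves=[[0.99,0.7,0,0,0,0],[0.99,0.7,0,0,0,0],[0.99,0.7,0,0,0,0],[0.99,0.7,0,0,0,0],[0.99,0.7,0,0,0,0],[0.99,0.7,0,0,0,0],[0.99,0.7,0,0,0,0],[0.99,0.7,0,0,0,0],[0.99,0.7,0,0,0,0],[0.99,0.7,0,0,0,0],[0.99,0.7,0,0,0,0],[0.99,0.7,0,0,0,0],[0.99,0.7,0,0,0,0],[0.99,0.7,0,0,0,0],[0.99,0.7,0,0,0,0],[0.98,0.71,0.23,0,0,0],[0,0,0,0,0,0]])

```text
time: 3.6
ee_pos: [0.6333, 0.0411, 0.2682]
eef_rot: [0.706, 0.709, -0.0, -0.002]
ft_force: [-1.4, -0.3, -0.8]
width: 0.0871
grip_force: 0.0
```

```bash
python3 -c "
from st import *
to(.6347,.0353,.168)"
```

```text
t 3.6 p [0.6333 0.0411 0.2682] phi 90.2 zax [-0.003  0.002 -1.   ] F [-1.4 -0.3 -0.8] w 0.0871 g 0.0 j7 -0.32
units [-0.15  0.04  2.51]
```

carry_out(moves=[[0,0,0,0,0,0],[0,0,0,0,0,0]])

```text
time: 3.85
ee_pos: [0.6331, 0.035, 0.2704]
eef_rot: [0.708, 0.706, -0.0, 0.001]
ft_force: [-0.3, 0.0, -0.7]
width: 0.0866
grip_force: 0.0
```

```bash
python3 -c "
from st import *
to(.6347,.0353,.168)"
```

```text
t 3.85 p [0.6331 0.035  0.2704] phi 89.9 zax [ 0.001 -0.001 -1.   ] F [-0.3  0.  -0.7] w 0.0866 g 0.0 j7 -0.32
units [0.01 0.04 2.56]
```

carry_out(moves=[[0,0.04,0.8,0,0,0],[0,0,0.8,0,0,0],[0,0,0.6,0,0,0],[0,0,0.36,0,0,0],[0,0,0,0,0,0],[0,0,0,0,0,0]])

```text
time: 4.6
ee_pos: [0.6354, 0.0364, 0.1689]
eef_rot: [0.707, 0.707, 0.001, 0.001]
ft_force: [0.2, 0.6, 0.7]
width: 0.087
grip_force: 0.0
```

carry_out(moves=[[0,0,0,0,0,0],[0,0,0,0,0,0],[0,0,0,0,0,0],[0,0,0,0,0,0],[0,0,0,0,0,0],[0,0,0,0,0,0],[0,0,0,0,0,0],[0,0,0,0,0,0]], fingers=40, force=50)

```text
time: 5.6
ee_pos: [0.6353, 0.0365, 0.168]
eef_rot: [0.707, 0.707, 0.0, 0.0]
ft_force: [2.6, 0.2, 2.7]
width: 0.0549
grip_force: 50.0
```

carry_out(moves=[[0,0,0,0,0,1],[0,0,-0.05,0,0,-1],[0,0,-0.05,0,0,-1],[0,0,-0.05,0,0,1],[0,0,-0.05,0,0,1],[0,0,-0.07,0,0,-1],[0,0,-0.07,0,0,-1],[0,0,-0.07,0,0,1],[0,0,-0.07,0,0,1],[0,0,-0.07,0,0,-1],[0,0,-0.07,0,0,-1],[0,0,-0.07,0,0,1],[0,0,-0.07,0,0,1]])

```text
time: 7.22
ee_pos: [0.6342, 0.0363, 0.1971]
eef_rot: [0.756, 0.655, -0.001, -0.001]
ft_force: [0.5, 0.1, -1.7]
width: 0.055
grip_force: 50.0
```

carry_out(moves=[[0,0,-0.2,0,0,-1],[0,0,-0.5,0,0,0],[0,0,-0.8,0,0,0],[0,0,-0.8,0,0,0],[0,0,0,0,0,0],[0,0,0,0,0,0]])

```text
time: 7.98
ee_pos: [0.6344, 0.0365, 0.2895]
eef_rot: [0.707, 0.707, -0.0, -0.0]
ft_force: [0.5, 0.3, -1.7]
width: 0.055
grip_force: 50.0
```

```bash
python3 -c "
from st import *
i,w,c=shot('scene'); save(i[160:360,120:440],'old1.png',2.5)
s,m=st(); P=w[near(w,s['ee_pos'],.2,.15,.24)]; 
to(.5365,-.4225,.29)"
```

```text
t 8.03 p [0.6343 0.0363 0.289 ] phi 90.0 zax [-0.002 -0.    -1.   ] F [-0.2  0.3 -1.3] w 0.0549 g 50.0 j7 -0.31
t 8.03 p [0.6343 0.0363 0.289 ] phi 90.0 zax [-0.002 -0.    -1.   ] F [-0.2  0.3 -1.3] w 0.0549 g 50.0 j7 -0.31
units [-11.47  -2.44  -0.02]
```

View pics/old1.png

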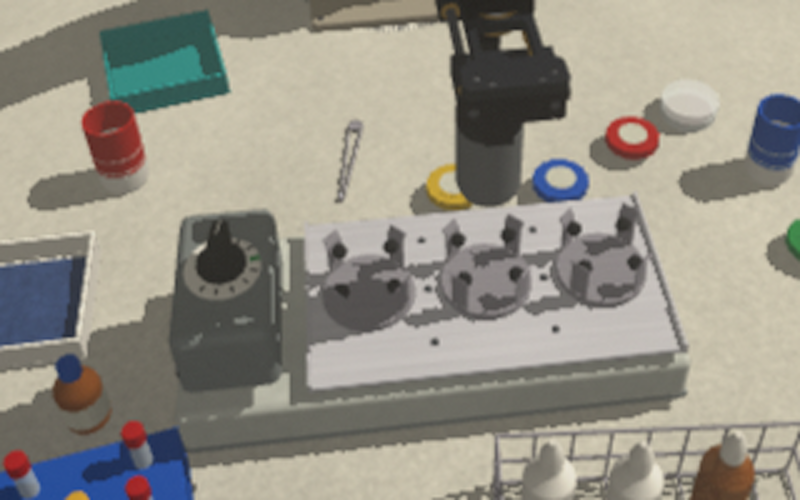

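The grey pot hangs upright in the gripper at (490,160) and the middle clamp is empty. Next, the tray.

carry_out(moves=[[-0.96,-0.2,0,0,0,0],[-0.96,-0.2,0,0,0,0],[-0.96,-0.2,0,0,0,0],[-0.96,-0.2,0,0,0,0],[-0.96,-0.2,0,0,0,0],[-0.96,-0.2,0,0,0,0],[-0.96,-0.2,0,0,0,0],[-0.96,-0.2,0,0,0,0],[-0.96,-0.2,0,0,0,0],[-0.96,-0.2,0,0,0,0],[-0.96,-0.2,0,0,0,0],[-0.91,-0.2,0,0,0,0],[0,0,0,0,0,0],[0,0,0.9,0,0,0],[0,0,0.9,0,0,0],[0,0,0.9,0,0,0],[0,0,0.9,0,0,0],[0,0,0.9,0,0,0],[0,0,0.5,0,0,0],[0,0,0,0,0,0]])

```text
time: 10.52
ee_pos: [0.5385, -0.4214, 0.0886]
eef_rot: [0.707, 0.707, -0.0, -0.001]
ft_force: [-0.1, -0.3, -1.1]
width: 0.0546
grip_force: 50.0
```

carry_out(moves=[[0,0,0.1,0,0,0],[0,0,0.05,0,0,0],[0,0,0,0,0,0]])

```text
time: 10.9
ee_pos: [0.5393, -0.4225, 0.0847]
eef_rot: [0.707, 0.707, 0.0, 0.0]
ft_force: [-0.5, 0.8, -1.6]
width: 0.0548
grip_force: 50.0
```

carry_out(moves=[[0,0,0.08,0,0,0],[0,0,0.05,0,0,0],[0,0,0,0,0,0],[0,0,0,0,0,0]])

```text
time: 11.4
ee_pos: [0.5391, -0.4224, 0.079]
eef_rot: [0.707, 0.707, -0.0, 0.0]
ft_force: [0.0, 0.1, -0.3]
width: 0.0547
grip_force: 50.0
```

carry_out(moves=[[0,0,0.02,0,0,0],[0,0,0,0,0,0],[0,0,0,0,0,0]])

```text
time: 11.78
ee_pos: [0.5392, -0.4225, 0.0788]
eef_rot: [0.707, 0.707, -0.0, 0.0]
ft_force: [-1.7, 1.1, 6.0]
width: 0.0548
grip_force: 50.0
```

carry_out(moves=[[0,0,0,0,0,0],[0,0,0,0,0,0],[0,0,0,0,0,0],[0,0,0,0,0,0],[0,0,-0.5,0,0,0],[0,0,-0.9,0,0,0],[0,0,-0.9,0,0,0],[0,0,-0.9,0,0,0],[0,0,-0.6,0,0,0],[0,0,0,0,0,0],[0,0,0,0,0,0]], fingers=87)

```text
time: 13.15
ee_pos: [0.5389, -0.4222, 0.2299]
eef_rot: [0.707, 0.707, -0.0, -0.0]
ft_force: [-0.1, 0.3, -0.1]
width: 0.087
grip_force: 0.0
```

```bash
cat >> st.py <<'E'
def look(items):
    for n in("top","scene"):
        i,w,c=shot(n)
        for k,xy,rad,z0,z1 in items:
            P=w[near(w,xy,rad,z0,z1)]
            print(n,k,len(P),*( [((P.max(0)+P.min(0))/2).round(4),(P.max(0)-P.min(0)).round(3),circ(P).round(4),"zmed",np.median(P[:,2]).round(4)] if len(P)>5 else []))
E
python3 -c "
from st import *
look([('old',(.539,-.4225),.045,.085,.11),('red',(.36,-.3355),.05,.088,.105),('blue',(.454,.396),.05,.088,.105)])
to(.36,-.3355,.19)"
```

```text
top old 359 [ 0.5388 -0.421   0.0952] [0.055 0.054 0.019] [ 0.538  -0.42    0.0206] zmed 0.099
top red 99 [ 0.3597 -0.3349  0.0941] [0.054 0.056 0.012] [ 0.3601 -0.3349  0.0263] zmed 0.0943
top blue 94 [0.4538 0.3956 0.0939] [0.055 0.054 0.012] [0.454  0.396  0.0262] zmed 0.095
scene old 425 [ 0.5394 -0.4227  0.0933] [0.058 0.056 0.016] [ 0.5424 -0.4217  0.0215] zmed 0.0983
scene red 119 [ 0.3604 -0.336   0.0932] [0.06  0.054 0.01 ] [ 0.3602 -0.3363  0.0265] zmed 0.0926
scene blue 121 [0.4543 0.3953 0.0939] [0.059 0.055 0.012] [0.4543 0.3952 0.0262] zmed 0.093
t 13.25 p [ 0.5387 -0.4221  0.2291] phi 90.0 zax [-0.001  0.001 -1.   ] F [-0.3  1.2 -0.1] w 0.0867 g 0.0 j7 0.43
units [ 2.17 -4.46  0.99]
```

carry_out(moves=[[0.43,-0.89,0,0,0,0],[0.43,-0.89,0,0,0,0],[0.43,-0.89,0,0,0,0],[0.43,-0.89,0,0,0,0],[0.45,-0.9,0,0,0,0],[0,0,0.5,0,0,0],[0,0,0.5,0,0,0],[0,0,0,0,0,0],[0,0,0,0,0,0],[0,0,0,0,0,0]])

```text
time: 14.5
ee_pos: [0.361, -0.3359, 0.1907]
eef_rot: [0.707, 0.707, 0.0, 0.0]
ft_force: [0.5, 1.4, -0.3]
width: 0.0868
grip_force: 0.0
```

```bash
python3 -c "
from st import *
to(.3602,-.3355,.075)"
```

```text
t 14.5 p [ 0.361  -0.3359  0.1907] phi 90.0 zax [ 0.001 -0.001 -1.   ] F [ 0.5  1.4 -0.3] w 0.0868 g 0.0 j7 0.61
units [ 0.01 -0.02  2.89]
```

carry_out(moves=[[0,-0.02,0.8,0,0,0],[0,0,0.8,0,0,0],[0,0,0.8,0,0,0],[0,0,0.49,0,0,0],[0,0,0,0,0,0],[0,0,0,0,0,0]])

```text
time: 15.25
ee_pos: [0.3605, -0.3362, 0.0756]
eef_rot: [0.707, 0.707, 0.0, 0.001]
ft_force: [0.7, 0.3, -0.2]
width: 0.0871
grip_force: 0.0
```

carry_out(moves=[[0,0,0,0,0,0],[0,0,0,0,0,0],[0,0,0,0,0,0],[0,0,0,0,0,0],[0,0,0,0,0,0],[0,0,0,0,0,0],[0,0,0,0,0,0],[0,0,-0.3,0,0,0],[0,0,-0.8,0,0,0],[0,0,-0.9,0,0,0],[0,0,-0.9,0,0,0],[0,0,-0.9,0,0,0],[0,0,-0.9,0,0,0],[0,0,-0.6,0,0,0],[0,0,0,0,0,0]], fingers=40, force=50)

```text
time: 17.12
ee_pos: [0.3604, -0.3359, 0.2883]
eef_rot: [0.707, 0.707, -0.0, 0.002]
ft_force: [-1.0, -0.8, -2.7]
width: 0.0551
grip_force: 50.0
```

```bash
python3 -c "
from st import *
to(.6328,-.0747,.285)"
```

```text
t 17.12 p [ 0.3604 -0.3359  0.2883] phi 90.0 zax [ 0.002 -0.002 -1.   ] F [-1.  -0.8 -2.7] w 0.0551 g 50.0 j7 0.64
units [6.52 6.82 0.08]
```

Run:
```python
from st import *
G=np.array([[sx*.0,sy*.0] for sx in(1,) for sy in(1,)])
for n in("top","scene"):
    i,w,c=shot(n)
    for k,xy in(("L",(.6368,.1453)),("M",(.6347,.0353)),("R",(.6328,-.0747))):
        P=w[near(w,xy,.05,.123,.142)]; q=P[:,:2]-xy
        mm=[P[(np.sign(q[:,0])==a)&(np.sign(q[:,1])==b)][:,:2] for a in(-1,1) for b in(-1,1)]
        cc=np.mean([m.mean(0) for m in mm],0)
        D=w[near(w,xy,.06,.090,.097)]
        print(n,k,"fing",cc.round(4),"mid",np.mean([(m.max(0)+m.min(0))/2 for m in mm],0).round(4),"disc",((D.max(0)+D.min(0))/2)[:2].round(4),circ(P).round(4))
```

```text
top L fing [0.6379 0.1461] mid [0.6377 0.1462] disc [0.6374 0.1499] [0.6393 0.1462 0.038 ]
top M fing [0.6354 0.036 ] mid [0.6354 0.0359] disc [0.6408 0.04  ] [0.6369 0.0363 0.038 ]
top R fing [ 0.6331 -0.0736] mid [ 0.6335 -0.0739] disc [ 0.6282 -0.0806] [ 0.6343 -0.0741  0.038 ]
scene L fing [0.6379 0.1443] mid [0.6385 0.1444] disc [0.638  0.1528] [0.6358 0.1447 0.0392]
scene M fing [0.6355 0.035 ] mid [0.6354 0.0354] disc [0.6367 0.0349] [0.6333 0.0351 0.0392]
scene R fing [ 0.6333 -0.0746] mid [ 0.6327 -0.0746] disc [ 0.634  -0.0821] [ 0.631  -0.0746  0.0385]
```

carry_out(moves=[[0.82,0.85,0,0,0,0],[0.82,0.85,0,0,0,0],[0.82,0.85,0,0,0,0],[0.82,0.85,0,0,0,0],[0.82,0.85,0,0,0,0],[0.82,0.85,0,0,0,0],[0.82,0.85,0,0,0,0],[0.8,0.87,0,0,0,0],[0,0,0.5,0,0,0],[0,0,0.5,0,0,0],[0,0,0,0,0,0],[0,0,0,0,0,0],[0,0,0,0,0,0]])

```text
time: 18.85
ee_pos: [0.6327, -0.0739, 0.2473]
eef_rot: [0.707, 0.707, 0.0, 0.0]
ft_force: [0.1, 0.1, -2.3]
width: 0.055
grip_force: 50.0
```

```bash
python3 -c "
from st import *
to(.6332,-.0742,.168)
look([('redrim',(.6332,-.0742),.035,.14,.20)])"
```

```text
t 18.85 p [ 0.6327 -0.0739  0.2473] phi 90.0 zax [ 0.001 -0.    -1.   ] F [ 0.1  0.1 -2.3] w 0.055 g 50.0 j7 -0.17
units [-0.01  0.01  1.98]
top redrim 5
scene redrim 175 [ 0.649  -0.0756  0.1856] [0.023 0.054 0.028] [ 0.6308 -0.0751  0.028 ] zmed 0.189
```

carry_out(moves=[[0,0,0.5,0,0,0],[0,0,0.4,0,0,0],[0,0,0,0,0,1],[0,0,0.05,0,0,-1],[0,0,0.06,0,0,-1],[0,0,0.06,0,0,1],[0,0,0.06,0,0,1],[0,0,0.06,0,0,-1],[0,0,0.06,0,0,-1],[0,0,0.06,0,0,1],[0,0,0.06,0,0,1]])

```text
time: 20.32
ee_pos: [0.6335, -0.0737, 0.192]
eef_rot: [0.756, 0.655, 0.001, 0.001]
ft_force: [0.4, -0.2, 13.9]
width: 0.0552
grip_force: 50.0
```

carry_out(moves=[[0,0,0.05,0,0,-1],[0,0,0.06,0,0,-1],[0,0,0.06,0,0,1],[0,0,0.06,0,0,1],[0,0,0.06,0,0,-1],[0,0,0.06,0,0,-1],[0,0,0.06,0,0,1],[0,0,0.06,0,0,1]])

```text
time: 21.32
ee_pos: [0.6337, -0.0734, 0.1739]
eef_rot: [0.755, 0.655, 0.001, 0.001]
ft_force: [-1.1, -0.5, 13.3]
width: 0.055
grip_force: 50.0
```

carry_out(moves=[[0,0,0.05,0,0,-1],[0,0,0.05,0,0,-1],[0,0,0.05,0,0,1],[0,0,0.05,0,0,1],[0,0,0.03,0,0,-1]])

```text
time: 21.95
ee_pos: [0.6343, -0.0738, 0.1674]
eef_rot: [0.708, 0.706, 0.002, 0.002]
ft_force: [-5.7, 0.6, 33.9]
width: 0.0548
grip_force: 50.1
```

carry_out(moves=[[0,0,0.01,0,0,-1],[0,0,0.01,0,0,1],[0,0,0,0,0,0]])

```text
time: 22.32
ee_pos: [0.6345, -0.0738, 0.1674]
eef_rot: [0.708, 0.706, 0.002, 0.003]
ft_force: [-6.9, 0.3, 34.5]
width: 0.0552
grip_force: 50.1
```

carry_out(moves=[[0,0,-0.05,0,0,0],[0,0,0,0,0,0]])

```text
time: 22.58
ee_pos: [0.634, -0.0739, 0.1676]
eef_rot: [0.707, 0.707, 0.001, 0.002]
ft_force: [-4.6, -0.7, 21.8]
width: 0.0552
grip_force: 50.0
```

carry_out(moves=[[0,0,0,0,0,0],[0,0,0,0,0,0],[0,0,0,0,0,0],[0,0,0,0,0,0],[0,0,-0.5,0,0,0],[0,0,-0.9,0,0,0],[0,0,-0.9,0,0,0],[0.9,-0.5,-0.2,0,0,0],[0.9,-0.5,0,0,0,0],[0.9,-0.5,0,0,0,0],[0.9,-0.5,0,0,0,0],[0.9,-0.5,0,0,0,0],[0.9,-0.5,0,0,0,0],[0.9,-0.5,0,0,0,0],[0.9,-0.5,0,0,0,0],[0.9,-0.5,0,0,0,0],[0,0,0,0,0,0],[0,0,0,0,0,0],[0,0,0,0,0,0]], fingers=87)

```text
time: 24.95
ee_pos: [0.453, 0.249, 0.2651]
eef_rot: [0.708, 0.707, 0.0, 0.0]
ft_force: [-0.4, -1.1, -0.0]
width: 0.087
grip_force: 0.0
```

```bash
python3 -c "
from st import *
look([('red',(.6332,-.0742),.045,.18,.21),('redall',(.6332,-.0742),.045,.15,.21),('blue',(.454,.396),.05,.088,.105)])
to(.454,.3955,.19)"
```

```text
top red 117 [ 0.6333 -0.0731  0.1872] [0.056 0.054 0.014] [ 0.6327 -0.0737  0.0261] zmed 0.1874
top redall 430 [ 0.6333 -0.0731  0.1722] [0.056 0.054 0.044] [ 0.6315 -0.0733  0.0246] zmed 0.1601
top blue 0
scene red 192 [ 0.6326 -0.0752  0.1856] [0.057 0.055 0.011] [ 0.6335 -0.0751  0.0262] zmed 0.1864
scene redall 656 [ 0.6332 -0.0748  0.1706] [0.058 0.055 0.041] [ 0.6341 -0.075   0.0261] zmed 0.1708
scene blue 120 [0.4537 0.3955 0.0931] [0.059 0.055 0.01 ] [0.454  0.3955 0.0261] zmed 0.093
t 25.05 p [0.4528 0.2492 0.2649] phi 89.9 zax [-0. -0. -1.] F [ 0.2 -0.7 -0. ] w 0.0868 g 0.0 j7 -0.71
units [3.66 0.03 1.87]
```

carry_out(moves=[[0.9,0,0,0,0,0],[0.9,0,0,0,0,0],[0.9,0,0,0,0,0],[0.96,0.03,0.5,0,0,0],[0,0,0.8,0,0,0],[0,0,0.57,0,0,0],[0,0,0,0,0,0],[0,0,0,0,0,0],[0,0,0,0,0,0]])

```text
time: 26.18
ee_pos: [0.4539, 0.3967, 0.1913]
eef_rot: [0.707, 0.707, 0.001, 0.0]
ft_force: [-0.7, -0.2, 1.2]
width: 0.0872
grip_force: 0.0
```

```bash
python3 -c "
from st import *
look([('blue',(.454,.396),.05,.088,.105)])
to(.454,.3955,.075)"
```

```text
top blue 0
scene blue 118 [0.4535 0.3949 0.0933] [0.059 0.054 0.01 ] [0.4541 0.3954 0.0263] zmed 0.0932
t 26.27 p [0.4537 0.3966 0.1909] phi 90.0 zax [ 0.001  0.001 -1.   ] F [ 0.6  0.2 -0.6] w 0.0868 g 0.0 j7 -1.08
units [-0.03  0.    2.9 ]
```

carry_out(moves=[[-0.03,0,0.8,0,0,0],[0,0,0.8,0,0,0],[0,0,0.8,0,0,0],[0,0,0.49,0,0,0],[0,0,0,0,0,0],[0,0,0,0,0,0]])

```text
time: 27.02
ee_pos: [0.4538, 0.3959, 0.0757]
eef_rot: [0.707, 0.707, 0.001, 0.0]
ft_force: [-0.1, 0.1, 0.1]
width: 0.0871
grip_force: 0.0
```

carry_out(moves=[[0,0,0,0,0,0],[0,0,0,0,0,0],[0,0,0,0,0,0],[0,0,0,0,0,0],[0,0,0,0,0,0],[0,0,0,0,0,0],[0,0,0,0,0,0],[0,0,-0.3,0,0,0],[0,0,-0.8,0,0,0],[0,0,-0.9,0,0,0],[0,0,-0.9,0,0,0],[0,0,-0.9,0,0,0],[0,0,-0.5,0,0,0],[0,0,0,0,0,0],[0,0,0,0,0,0]], fingers=40, force=50)

```text
time: 28.9
ee_pos: [0.4531, 0.3946, 0.2449]
eef_rot: [0.707, 0.707, -0.001, 0.0]
ft_force: [0.3, -0.2, -1.6]
width: 0.0548
grip_force: 50.0
```

```bash
python3 -c "
from st import *
to(.638,.1452,.245)"
```

```text
t 28.9 p [0.4531 0.3946 0.2449] phi 90.0 zax [-0.001 -0.002 -1.   ] F [ 0.3 -0.2 -1.6] w 0.0548 g 50.0 j7 -1.05
units [-6.24  4.62  0.  ]
```

carry_out(moves=[[-0.89,0.66,0,0,0,0],[-0.89,0.66,0,0,0,0],[-0.89,0.66,0,0,0,0],[-0.89,0.66,0,0,0,0],[-0.89,0.66,0,0,0,0],[-0.89,0.66,0,0,0,0],[-0.9,0.66,0,0,0,0],[0,0,0,0,0,0],[0,0,0,0,0,0],[0,0,0,0,0,0]])

```text
time: 30.15
ee_pos: [0.6375, 0.1472, 0.246]
eef_rot: [0.706, 0.708, -0.0, -0.0]
ft_force: [0.3, 0.0, -1.9]
width: 0.0549
grip_force: 50.0
```

```bash
python3 -c "
from st import *
to(.638,.1452,.168)
look([('b',(.638,.1452),.037,.14,.2)])"
```

```text
t 30.15 p [0.6375 0.1472 0.246 ] phi 90.2 zax [-0.001  0.    -1.   ] F [ 0.3  0.  -1.9] w 0.0549 g 50.0 j7 -0.56
units [-0.05  0.01  1.95]
top b 0
scene b 176 [0.6484 0.1462 0.1861] [0.037 0.053 0.028] [0.6368 0.148  0.0276] zmed 0.1894
```

carry_out(moves=[[-0.05,0.01,0.5,0,0,0],[0,0,0.4,0,0,0],[0,0,0,0,0,1],[0,0,0.05,0,0,-1],[0,0,0.06,0,0,-1],[0,0,0.06,0,0,1],[0,0,0.06,0,0,1],[0,0,0.06,0,0,-1],[0,0,0.06,0,0,-1],[0,0,0.06,0,0,1],[0,0,0.06,0,0,1]])

```text
time: 31.62
ee_pos: [0.638, 0.1444, 0.1919]
eef_rot: [0.756, 0.655, -0.0, -0.0]
ft_force: [-7.8, -0.1, 16.6]
width: 0.0548
grip_force: 50.0
```

carry_out(moves=[[0,0,0.05,0,0,-1],[0,0,0.06,0,0,-1],[0,0,0.06,0,0,1],[0,0,0.06,0,0,1],[0,0,0.06,0,0,-1],[0,0,0.06,0,0,-1],[0,0,0.06,0,0,1],[0,0,0.06,0,0,1]])

```text
time: 32.62
ee_pos: [0.6382, 0.1447, 0.1734]
eef_rot: [0.755, 0.655, 0.0, -0.0]
ft_force: [-6.3, -0.7, 13.5]
width: 0.0545
grip_force: 50.0
```

carry_out(moves=[[0,0,0.05,0,0,-1],[0,0,0.05,0,0,-1],[0,0,0.05,0,0,1],[0,0,0.05,0,0,1],[0,0,0.02,0,0,-1]])

```text
time: 33.25
ee_pos: [0.6392, 0.1446, 0.1671]
eef_rot: [0.708, 0.707, 0.001, 0.001]
ft_force: [-8.5, -2.2, 28.1]
width: 0.0546
grip_force: 50.0
```

carry_out(moves=[[0,0,0.01,0,0,-1],[0,0,0.01,0,0,1],[0,0,0,0,0,0]])

```text
time: 33.62
ee_pos: [0.6391, 0.1449, 0.167]
eef_rot: [0.708, 0.707, 0.001, 0.001]
ft_force: [-8.8, -2.2, 31.9]
width: 0.0553
grip_force: 50.0
```

carry_out(moves=[[0,0,-0.05,0,0,0],[0,0,0,0,0,0]])

```text
time: 33.88
ee_pos: [0.6388, 0.1447, 0.1672]
eef_rot: [0.707, 0.707, 0.001, 0.0]
ft_force: [-6.0, -0.1, 19.4]
width: 0.0548
grip_force: 50.0
```

carry_out(moves=[[0,0,0,0,0,0],[0,0,0,0,0,0],[0,0,0,0,0,0],[0,0,0,0,0,0],[0,0,-0.5,0,0,0],[0,0,-0.9,0,0,0],[0,0,-0.6,0,0,0],[0.35,-0.88,0,0,0,0],[0.35,-0.88,0,0,0,0],[0.35,-0.88,0,0,0,0],[0.35,-0.88,0,0,0,0],[0.4,-0.88,0,0,0,0],[0.4,-0.88,0,0,0,0],[0.4,-0.85,0,0,0,0],[0,0,0,0,0,0],[0,0,0,0,0,0],[0,0,0,0,0,0]], fingers=87)

```text
time: 36.0
ee_pos: [0.3942, 0.2472, 0.2455]
eef_rot: [0.707, 0.707, 0.0, -0.0]
ft_force: [0.1, 0.4, -0.6]
width: 0.0868
grip_force: 0.0
```

```bash
python3 -c "
from st import *
look([('bpot',(.638,.1452),.045,.18,.21),('rpot',(.6332,-.0742),.045,.18,.21),('rl',(.395,.249),.045,.019,.03),('bl',(.4527,.151),.045,.019,.03),('old',(.539,-.4225),.045,.085,.11)])
to(.395,.2492,.08)"
```

```text
top bpot 117 [0.6383 0.1452 0.1865] [0.054 0.054 0.012] [0.6378 0.146  0.0261] zmed 0.1877
top rpot 116 [ 0.6322 -0.073   0.1874] [0.056 0.054 0.014] [ 0.6325 -0.0736  0.0261] zmed 0.1879
top rl 313 [0.3953 0.2474 0.0246] [0.061 0.056 0.01 ] [0.3961 0.2458 0.0205] zmed 0.0252
top bl 350 [0.4528 0.1511 0.0245] [0.062 0.061 0.011] [0.4526 0.1513 0.0219] zmed 0.0252
top old 358 [ 0.5386 -0.4213  0.0958] [0.055 0.054 0.02 ] [ 0.5377 -0.4196  0.0204] zmed 0.0991
scene bpot 176 [0.6383 0.1445 0.1852] [0.056 0.055 0.01 ] [0.6386 0.1446 0.0263] zmed 0.1862
scene rpot 197 [ 0.6331 -0.0753  0.1856] [0.055 0.055 0.011] [ 0.6336 -0.075   0.0263] zmed 0.1862
scene rl 266 [0.3949 0.2487 0.0244] [0.065 0.061 0.01 ] [0.3958 0.2489 0.0227] zmed 0.0245
scene bl 286 [0.4531 0.1499 0.0242] [0.063 0.061 0.01 ] [0.4528 0.1491 0.0223] zmed 0.0243
scene old 426 [ 0.54   -0.4226  0.0938] [0.056 0.056 0.018] [ 0.5425 -0.4217  0.0214] zmed 0.0981
t 36.1 p [0.394  0.2473 0.2453] phi 90.0 zax [-0.001  0.001 -1.   ] F [-0.7 -0.1 -0.8] w 0.0866 g 0.0 j7 -0.65
units [0.04 0.03 4.13]
```

carry_out(moves=[[0.05,0.02,0.9,0,0,0],[0,0,0.9,0,0,0],[0,0,0.9,0,0,0],[0,0,0.9,0,0,0],[0,0,0.9,0,0,0],[0,0,0.7,0,0,0],[0,0,0.4,0,0,0],[0,0,0,0,0,0],[0,0,0,0,0,0]])

```text
time: 37.22
ee_pos: [0.395, 0.25, 0.0222]
eef_rot: [0.707, 0.707, 0.001, 0.0]
ft_force: [0.1, 0.3, 0.8]
width: 0.0871
grip_force: 0.0
```

carry_out(moves=[[0,0,0,0,0,0],[0,0,0,0,0,0],[0,0,0,0,0,0],[0,0,0,0,0,0],[0,0,0,0,0,0],[0,0,0,0,0,0]], fingers=45, force=20)

```text
time: 37.98
ee_pos: [0.3943, 0.2496, 0.0212]
eef_rot: [0.707, 0.707, -0.0, 0.0]
ft_force: [0.7, -0.4, 0.3]
width: 0.0456
grip_force: 0.0
```

```bash
python3 -c "
from st import *
i,w,c=shot('scene'); save(i[140:300,280:480],'lid1.png',4)
st()"
```

```text
t 38.02 p [0.3943 0.2496 0.0212] phi 90.0 zax [-0. -0. -1.] F [-0.7 -0.4 -0.4] w 0.0458 g 0.0 j7 -0.98
```

View pics/lid1.png

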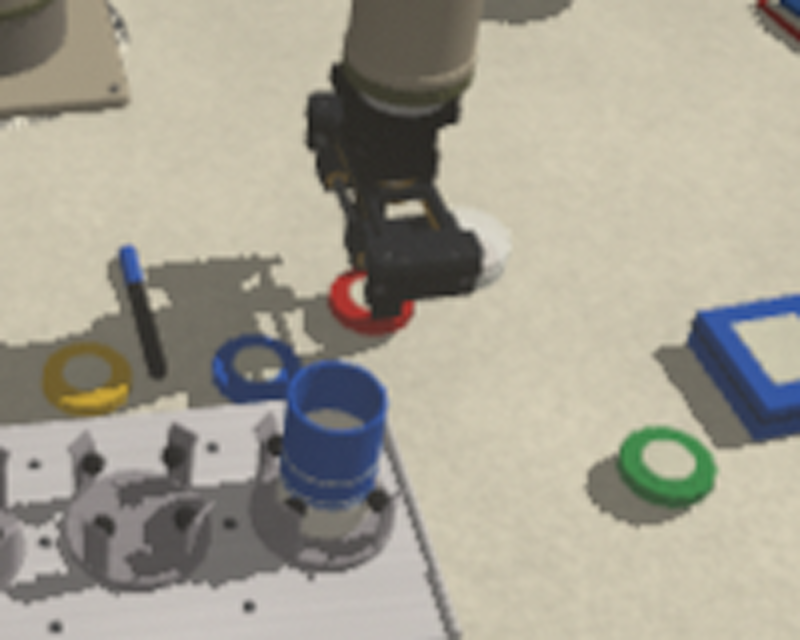

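carry_out(moves=[[0,0,0,0,0,0],[0,0,0,0,0,0],[0,0,0,0,0,0],[0,0,0,0,0,0],[0,0,-0.5,0,0,0],[0,0,-0.9,0,0,0],[0,0,-0.9,0,0,0],[0,0,-0.9,0,0,0],[0,0,0,0,0,0],[0,0,0,0,0,0],[0,0,0,0,0,0]], fingers=87)

```text
time: 39.4
ee_pos: [0.3937, 0.2492, 0.1482]
eef_rot: [0.707, 0.707, -0.001, -0.0]
ft_force: [0.6, -0.4, 0.5]
width: 0.0871
grip_force: 0.0
```

```bash
python3 -c "
from st import *
look([('rl',(.395,.24),.07,.015,.04),('dish',(.344,.334),.05,.02,.032),('bl',(.4527,.151),.045,.019,.03)])
st()
i,w,c=shot('scene'); save(i[160:280,300:460],'lid2.png',4)"
```

```text
top rl 87 [0.4044 0.2361 0.0226] [0.044 0.032 0.013] [0.3838 0.2665 0.0433] zmed 0.0247
top dish 0
top bl 349 [0.4528 0.1513 0.0245] [0.061 0.061 0.011] [0.4524 0.1514 0.0219] zmed 0.0251
scene rl 280 [0.3947 0.2483 0.022 ] [0.065 0.06  0.013] [0.3968 0.2486 0.0232] zmed 0.0241
scene dish 302 [0.345  0.3336 0.0257] [0.074 0.07  0.011] [0.3468 0.3334 0.0257] zmed 0.026
scene bl 289 [0.4528 0.1497 0.0239] [0.064 0.06  0.009] [0.453  0.1492 0.0222] zmed 0.0242
t 39.5 p [0.3938 0.2494 0.1484] phi 90.1 zax [-0.001 -0.    -1.   ] F [0.5 0.4 0.2] w 0.0871 g 0.0 j7 -0.78
```

View pics/lid2.png

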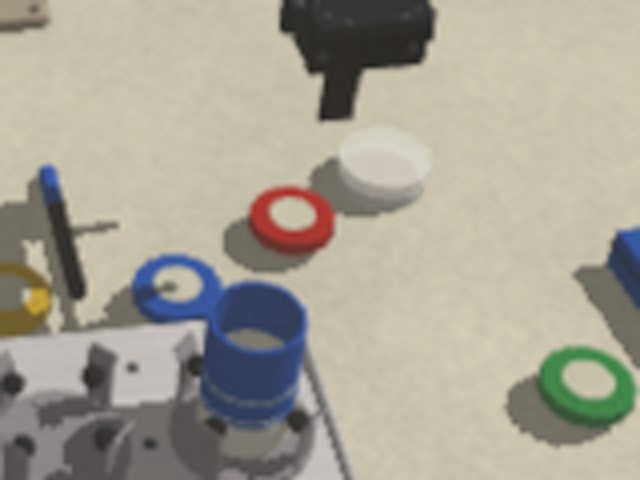

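Run:
```python
from st import *
s,m=st()
for n in("scene","top"):
    i,w,c=shot(n)
    k=(np.abs(w[...,0]-s["ee_pos"][0])<.08)&(np.abs(w[...,1]-s["ee_pos"][1])<.03)&(w[...,2]>.06)&(w[...,2]<.25)
    P=w[k]; P=P[np.argsort(P[:,2])]; print(n,len(P),P[:25:3].round(3).tolist())
```

```text
t 39.55 p [0.3939 0.2495 0.1486] phi 90.0 zax [-0.001 -0.    -1.   ] F [-0.5  0.5  1.2] w 0.0872 g 0.0 j7 -0.78
scene 236 [[0.446, 0.256, 0.157], [0.349, 0.244, 0.158], [0.445, 0.239, 0.159], [0.444, 0.256, 0.16], [0.448, 0.244, 0.161], [0.449, 0.249, 0.161], [0.353, 0.239, 0.162], [0.346, 0.244, 0.163], [0.351, 0.243, 0.163]]
top 88 [[0.438, 0.241, 0.167], [0.442, 0.241, 0.172], [0.442, 0.246, 0.21], [0.443, 0.245, 0.228], [0.439, 0.221, 0.24], [0.429, 0.225, 0.241], [0.427, 0.22, 0.242], [0.441, 0.225, 0.243], [0.443, 0.247, 0.243]]
```

carry_out(moves=[[0,0,0,0,0,0],[0,0,0,0,0,0],[0,0,0,0,0,0],[0,0,0,0,0,0]], fingers=62)

```text
time: 40.15
ee_pos: [0.3943, 0.2496, 0.1492]
eef_rot: [0.707, 0.707, 0.0, 0.0]
ft_force: [1.3, -0.1, 0.3]
width: 0.0633
grip_force: 0.0
```

Run:
```python
from st import *
s,m=st()
for n in("scene",):
    i,w,c=shot(n)
    k=(np.abs(w[...,0]-s["ee_pos"][0])<.08)&(np.abs(w[...,1]-s["ee_pos"][1])<.03)&(w[...,2]>.06)&(w[...,2]<.25)
    P=w[k]; P=P[np.argsort(P[:,2])]; print(n,len(P),P[:25:3].round(3).tolist())
    save(i[140:240,320:440],"fing.png",4)
```

```text
t 40.15 p [0.3943 0.2496 0.1492] phi 90.0 zax [ 0. -0. -1.] F [ 1.3 -0.1  0.3] w 0.0633 g 0.0 j7 -0.78
scene 173 [[0.354, 0.24, 0.156], [0.36, 0.241, 0.157], [0.433, 0.254, 0.158], [0.359, 0.244, 0.159], [0.433, 0.253, 0.161], [0.434, 0.258, 0.162], [0.353, 0.239, 0.162], [0.434, 0.242, 0.163], [0.436, 0.244, 0.164]]
```

View pics/fing.png

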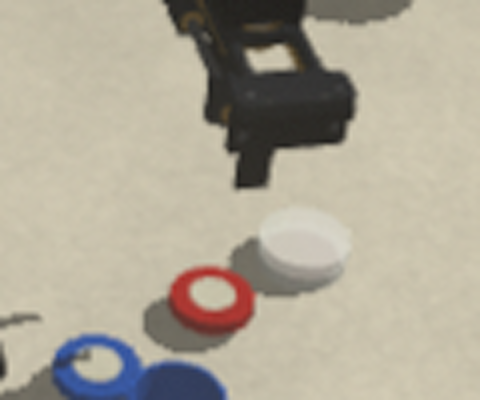

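Run:
```python
from st import *
i,w,c=shot("scene"); M=R.from_quat(c["orientation"]).as_matrix()
for p in [(.434,.25,.135),(.434,.25,.145),(.434,.25,.157),(.3947,.249,.024),(.428,.25,.135)]:
    q=M.T@(np.array(p)-c["xyz"]); print(p,c["fx"]*q[0]/q[2]+c["cx"],c["fy"]*q[1]/q[2]+c["cy"])
print(w[175:192:2,382].round(3).tolist())
```

```text
(0.434, 0.25, 0.135) 381.6544012811744 192.8363837814553
(0.434, 0.25, 0.145) 382.11044301290644 189.98522337860334
(0.434, 0.25, 0.157) 382.6648096446917 186.51933839653032
(0.3947, 0.249, 0.024) 372.9689426601103 213.06551167821064
(0.428, 0.25, 0.135) 381.0347978768658 191.39990462609688
[[0.481, 0.225, 0.235], [0.481, 0.226, 0.228], [0.436, 0.244, 0.185], [0.432, 0.247, 0.175], [0.433, 0.247, 0.168], [0.433, 0.248, 0.162], [0.257, 0.319, 0.001], [0.267, 0.316, 0.002], [0.275, 0.314, -0.0]]
```

carry_out(moves=[[0,0,0,0,0,0],[0,0,0,0,0,0],[0,0,0.8,0,0,0],[0,0,0.8,0,0,0],[0,0,0.8,0,0,0],[0,0,0.7,0,0,0],[0,0,0.3,0,0,0],[0,0,0.1,0,0,0],[0,0,0.1,0,0,0],[0,0,0,0,0,0],[0,0,0,0,0,0]], fingers=87)

```text
time: 41.62
ee_pos: [0.3946, 0.2496, 0.0057]
eef_rot: [0.707, 0.707, 0.0, 0.0]
ft_force: [-0.9, -0.2, 0.7]
width: 0.087
grip_force: 0.0
```

carry_out(moves=[[0,0,0.05,0,0,0],[0,0,0.05,0,0,0],[0,0,0,0,0,0]])

```text
time: 42.0
ee_pos: [0.3942, 0.2495, 0.0011]
eef_rot: [0.707, 0.707, -0.0, -0.0]
ft_force: [-0.9, 0.3, -0.3]
width: 0.0868
grip_force: 0.0
```

carry_out(moves=[[0,0,0,0,0,0],[0,0,0,0,0,0],[0,0,0,0,0,0],[0,0,0,0,0,0],[0,0,0,0,0,0],[0,0,0,0,0,0]], fingers=50, force=20)

```text
time: 42.75
ee_pos: [0.3943, 0.2495, 0.0012]
eef_rot: [0.707, 0.707, -0.0, 0.0]
ft_force: [-0.8, -0.5, -0.3]
width: 0.0605
grip_force: 20.0
```

carry_out(moves=[[0,0,-0.4,0,0,0],[0,0,-0.9,0,0,0],[0,0,-0.9,0,0,0],[0,0,-0.9,0,0,0],[0,0,-0.9,0,0,0],[0,0,-0.9,0,0,0],[0,0,-0.9,0,0,0],[0,0,-0.4,0,0,0],[-0.9,0.66,0,0,0,0],[-0.9,0.66,0,0,0,0],[-0.9,0.66,0,0,0,0],[-0.9,0.66,0,0,0,0],[-0.9,0.66,0,0,0,0],[-0.9,0.66,0,0,0,0],[-0.9,0.66,0,0,0,0],[-0.9,0.66,0,0,0,0],[-0.9,0.66,0,0,0,0],[0,0,0,0,0,0],[0,0,0,0,0,0],[0,0,0,0,0,0]])

```text
time: 45.25
ee_pos: [0.6317, -0.0729, 0.2495]
eef_rot: [0.706, 0.708, 0.0, 0.0]
ft_force: [-0.0, 0.8, -0.4]
width: 0.0602
grip_force: 20.0
```

```bash
python3 -c "
from st import *
to(.6332,-.0742,.215)
i,w,c=shot('scene'); save(i[160:320,200:400],'lid3.png',3.5)
s=read_state()['ee_pos']
P=w[near(w,s,.04,s[2]-.02,s[2]+.025)]; print(len(P),P.min(0).round(3),P.max(0).round(3),circ(P).round(4))
look([('rpot',(.6332,-.0742),.045,.18,.2)])"
```

```text
t 45.25 p [ 0.6317 -0.0729  0.2495] phi 90.1 zax [ 0. -0. -1.] F [-0.   0.8 -0.4] w 0.0602 g 20.0 j7 -0.2
units [-0.03  0.04  0.86]
81 [ 0.653 -0.093  0.257] [ 0.671 -0.053  0.274] [ 0.6529 -0.0725  0.0174]
top rpot 6 [ 0.6299 -0.0468  0.1861] [0.01  0.001 0.008] [-2.1367 42.7955 42.9314] zmed 0.1882
scene rpot 197 [ 0.6332 -0.0752  0.1858] [0.057 0.055 0.011] [ 0.6337 -0.0751  0.0263] zmed 0.1862
```

View pics/lid3.png

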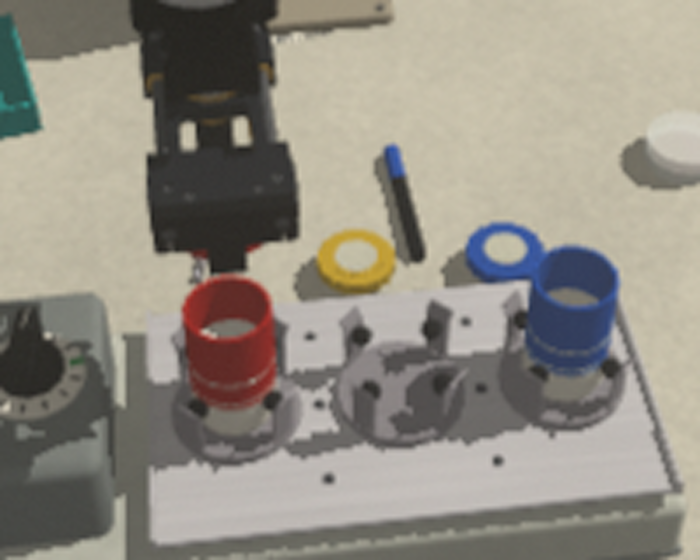

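carry_out(moves=[[-0.04,0.04,0.4,0,0,0],[0,0,0.4,0,0,0],[0,0,0.3,0,0,0],[0,0,0.2,0,0,0],[0,0,0.2,0,0,0],[0,0,0.1,0,0,0],[0,0,0,0,0,0],[0,0,0,0,0,0]])

```text
time: 46.4
ee_pos: [0.6339, -0.0759, 0.1856]
eef_rot: [0.707, 0.707, 0.0, 0.0]
ft_force: [0.0, 0.4, -0.4]
width: 0.0608
grip_force: 20.0
```

carry_out(moves=[[0.03,-0.01,0.08,0,0,0],[0,0,0.08,0,0,0],[0,0,0.06,0,0,0],[0,0,0.04,0,0,0],[0,0,0,0,0,0],[0,0,0,0,0,0]])

```text
time: 47.15
ee_pos: [0.6341, -0.0746, 0.1772]
eef_rot: [0.707, 0.707, 0.001, 0.001]
ft_force: [-3.0, -0.3, 15.4]
width: 0.0607
grip_force: 20.0
```

carry_out(moves=[[0,0,0,0,0,0],[0,0,0,0,0,0],[0,0,0,0,0,0],[0,0,0,0,0,0],[0,0,-0.3,0,0,0],[0,0,-0.7,0,0,0],[0,0,-0.7,0,0,0],[0.8,-0.65,0,0,0,0],[0.8,-0.65,0,0,0,0],[0.8,-0.65,0,0,0,0],[0.8,-0.65,0,0,0,0],[0.8,-0.65,0,0,0,0],[0.8,-0.65,0,0,0,0],[0.84,-0.63,0,0,0,0],[0,0,0,0,0,0],[0,0,0,0,0,0]], fingers=76)

```text
time: 49.15
ee_pos: [0.4524, 0.1504, 0.2434]
eef_rot: [0.707, 0.707, 0.0, 0.001]
ft_force: [0.1, -0.3, 0.0]
width: 0.0759
grip_force: 0.0
```

carry_out(moves=[[0,0,0,0,0,-1],[0,0,0,0,0,-1],[0,0,0,0,0,-1],[0,0,0,0,0,-1],[0,0,0,0,0,-1],[0,0,0,0,0,-1],[0,0,0,0,0,-1],[0,0,0,0,0,-1],[0,0,0,0,0,-1],[0,0,0,0,0,-1],[0,0,0,0,0,-1],[0,0,0,0,0,-0.25],[0,0,0,0,0,0],[0,0,0,0,0,0]])

```text
time: 50.9
ee_pos: [0.4521, 0.1506, 0.2429]
eef_rot: [0.001, 1.0, 0.0, 0.0]
ft_force: [0.2, -0.8, -0.6]
width: 0.0758
grip_force: 0.0
```

```bash
python3 -c "
from st import *
look([('rlid',(.6332,-.0745),.045,.19,.22),('bl',(.4527,.151),.045,.019,.03),('bpot',(.638,.1452),.045,.18,.21)])
to(.4528,.1505,.001)"
```

```text
top rlid 500 [ 0.6332 -0.0743  0.1982] [0.061 0.063 0.016] [ 0.6322 -0.0733  0.0223] zmed 0.2009
top bl 0
top bpot 113 [0.6386 0.145  0.1867] [0.056 0.054 0.013] [0.6379 0.146  0.0261] zmed 0.1875
scene rlid 568 [ 0.6337 -0.0749  0.1969] [0.063 0.063 0.014] [ 0.6371 -0.0751  0.0233] zmed 0.2001
scene bl 289 [0.452  0.1497 0.0237] [0.064 0.06  0.009] [0.4526 0.1487 0.0222] zmed 0.0244
scene bpot 179 [0.6382 0.1448 0.1851] [0.057 0.055 0.01 ] [0.6385 0.1446 0.0262] zmed 0.1859
t 51.0 p [0.452  0.1508 0.2428] phi 180.0 zax [-0. -0. -1.] F [-0.1 -0.   0.4] w 0.0758 g 0.0 j7 1.1
units [-0.02 -0.01  6.05]
```

carry_out(moves=[[-0.02,-0.01,0.9,0,0,0],[0,0,0.9,0,0,0],[0,0,0.9,0,0,0],[0,0,0.9,0,0,0],[0,0,0.9,0,0,0],[0,0,0.9,0,0,0],[0,0,0.4,0,0,0],[0,0,0.15,0,0,0],[0,0,0.1,0,0,0],[0,0,0,0,0,0],[0,0,0,0,0,0]])

```text
time: 52.38
ee_pos: [0.4533, 0.1504, 0.0015]
eef_rot: [-0.0, 1.0, -0.0, 0.001]
ft_force: [0.2, 0.7, 0.1]
width: 0.0761
grip_force: 0.0
```

carry_out(moves=[[0,0,0,0,0,0],[0,0,0,0,0,0],[0,0,0,0,0,0],[0,0,0,0,0,0],[0,0,0,0,0,0],[0,0,0,0,0,0]], fingers=50, force=20)

```text
time: 53.12
ee_pos: [0.4529, 0.1504, 0.0009]
eef_rot: [-0.0, 1.0, -0.0, 0.0]
ft_force: [-0.1, -0.5, 4.2]
width: 0.0602
grip_force: 20.0
```

carry_out(moves=[[0,0,-0.4,0,0,0],[0,0,-0.9,0,0,0],[0,0,-0.9,0,0,0],[0,0,-0.9,0,0,0],[0,0,-0.9,0,0,0],[0,0,-0.9,0,0,0],[0,0,-0.9,0,0,0],[0,0,-0.4,0,0,0],[-0.8,-0.02,0,0,0,0],[-0.8,-0.02,0,0,0,0],[-0.8,-0.02,0,0,0,0],[-0.8,-0.02,0,0,0,0],[-0.8,-0.02,0,0,0,0],[-0.63,-0.03,0,0,0,0],[0,0,0,0,0,0],[0,0,0,0,0,0],[0,0,0,0,0,0],[0,0,0,0,0,0]])

```text
time: 55.38
ee_pos: [0.6376, 0.1453, 0.2492]
eef_rot: [-0.0, 1.0, -0.0, 0.0]
ft_force: [0.7, 0.8, 0.2]
width: 0.0603
grip_force: 20.0
```

```bash
python3 -c "
from st import *
to(.6383,.1452,.186)"
```

```text
t 55.38 p [0.6376 0.1453 0.2492] phi -180.0 zax [ 0. -0. -1.] F [0.7 0.8 0.2] w 0.0603 g 20.0 j7 0.96
units [-0.02 -0.    1.58]
```

carry_out(moves=[[-0.02,0,0.4,0,0,0],[0,0,0.4,0,0,0],[0,0,0.3,0,0,0],[0,0,0.2,0,0,0],[0,0,0.2,0,0,0],[0,0,0.1,0,0,0],[0,0,0,0,0,0],[0,0,0,0,0,0]])

```text
time: 56.38
ee_pos: [0.6389, 0.1455, 0.1852]
eef_rot: [-0.0, 1.0, 0.0, 0.0]
ft_force: [-0.2, -0.0, 0.2]
width: 0.0601
grip_force: 20.0
```

carry_out(moves=[[0,0,0.08,0,0,0],[0,0,0.08,0,0,0],[0,0,0.06,0,0,0],[0,0,0.03,0,0,0],[0,0,0,0,0,0],[0,0,0,0,0,0]])

```text
time: 57.12
ee_pos: [0.639, 0.1454, 0.1769]
eef_rot: [-0.0, 1.0, -0.0, 0.001]
ft_force: [-5.5, -3.2, 16.2]
width: 0.0605
grip_force: 20.0
```

carry_out(moves=[[0,0,0,0,0,0],[0,0,0,0,0,0],[0,0,0,0,0,0],[0,0,0,0,0,0],[0,0,-0.3,0,0,0],[0,0,-0.8,0,0,0],[0,0,-0.9,0,0,0],[0.5,0.5,-0.5,0,0,0],[0.9,0,0,0,0,0],[0.9,0,0,0,0,0],[0.9,0,0,0,0,0],[0.9,0,0,0,0,0],[0,0,0,0,0,0],[0,0,0,0,0,0],[0,0,0,0,0,0]], fingers=74)

```text
time: 59.0
ee_pos: [0.4751, 0.1654, 0.2749]
eef_rot: [-0.0, 1.0, 0.0, -0.0]
ft_force: [0.9, 0.0, -0.0]
width: 0.0742
grip_force: 0.0
```

Run:
```python
from st import *
look([('rlid',(.6332,-.0745),.045,.19,.22),('blid',(.638,.1452),.045,.19,.22),('old',(.539,-.4225),.045,.085,.11),('bar',(.631,-.2),.035,.165,.2)])
for n in("top","scene"):
    i,w,c=shot(n); P=w[near(w,(.631,-.2),.035,.172,.2)]
    (cx,cy),(a,b),t=cv2.minAreaRect((P[:,:2]*1000).astype(np.float32)); print(n,cx,cy,a,b,t,np.percentile(P[:,2],[50,90,99]))
    u=np.linalg.eigh(np.cov(P[:,:2].T))[1][:,1]; print("pca deg",np.degrees(np.arctan2(u[1],u[0])))
    if n=="scene": save(i[150:320,120:440],"all.png",2.5)
to(.6315,-.1995,.25)
```

```text
top rlid 499 [ 0.6327 -0.0739  0.1989] [0.062 0.062 0.018] [ 0.6324 -0.0733  0.0223] zmed 0.2007
top blid 477 [0.6382 0.1453 0.1988] [0.062 0.06  0.017] [0.6379 0.1452 0.022 ] zmed 0.2012
top old 360 [ 0.5389 -0.421   0.0947] [0.055 0.055 0.019] [ 0.5381 -0.4198  0.0206] zmed 0.0988
top bar 110 [ 0.6305 -0.1984  0.1776] [0.041 0.018 0.023] [ -3.4248 -27.2152  27.3199] zmed 0.1836
scene rlid 569 [ 0.633  -0.0749  0.197 ] [0.065 0.063 0.014] [ 0.6365 -0.0751  0.0233] zmed 0.2001
scene blid 534 [0.6379 0.1446 0.1971] [0.065 0.062 0.013] [0.6412 0.1443 0.0234] zmed 0.2
scene old 424 [ 0.5395 -0.4222  0.0938] [0.056 0.055 0.018] [ 0.5426 -0.4215  0.0215] zmed 0.0984
scene bar 157 [ 0.6322 -0.2004  0.1764] [0.042 0.02  0.022] [ 0.629  -0.2243  0.0291] zmed 0.1823
top 629.919677734375 -199.29696655273438 14.254595756530762 40.98469543457031 78.98018646240234 [0.18376363 0.1864251  0.18765727]
pca deg 171.30742943471452
scene 631.8973388671875 -200.00836181640625 13.988780975341797 41.793060302734375 79.56981658935547 [0.18276521 0.18492016 0.18589943]
pca deg 168.91454076730332
t 59.2 p [0.4749 0.1655 0.2747] phi -179.9 zax [-0.001  0.001 -1.   ] F [ 0.5  0.3 -0.5] w 0.074 g 0.0 j7 1.0
units [-3.91 -9.13  0.61]
```

View pics/all.png

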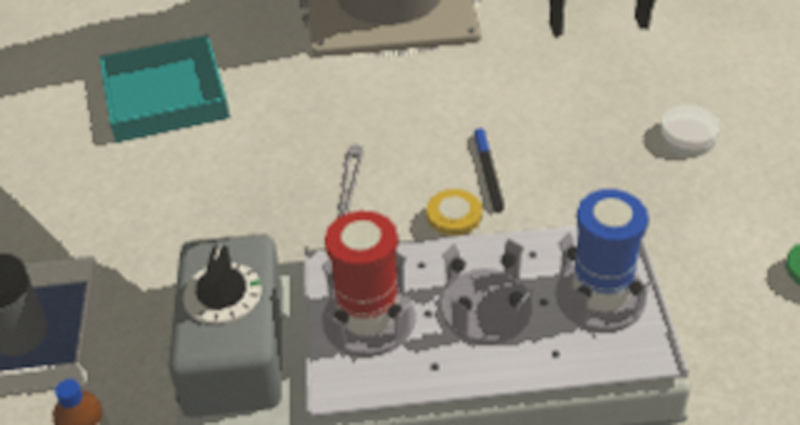

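The red and blue pots are both home and lidded, at (362,240) and (612,215), with lid tops at 0.200 as expected. The grey pot stands in the tray. The dial bar points to about 170° and the green mark lies at about 98.6° world. Next, the dial.

carry_out(moves=[[-0.39,-0.91,0,0,0,0],[-0.39,-0.91,0,0,0,0],[-0.39,-0.91,0,0,0,0],[-0.39,-0.91,0,0,0,0],[-0.39,-0.91,0,0,0,0],[-0.39,-0.91,0,0,0,0],[-0.39,-0.91,0,0,0,0],[-0.39,-0.91,0,0,0,0],[-0.39,-0.91,0,0,0,0],[-0.39,-0.94,0,0,0,0],[0,0,0,0,0,1],[0,0,0,0,0,0.25],[0,0,0.5,0,0,0],[0,0,0,0,0,0],[0,0,0,0,0,0],[0,0,0,0,0,0]], fingers=45, force=15)

```text
time: 61.2
ee_pos: [0.6311, -0.1998, 0.2553]
eef_rot: [0.087, 0.996, -0.0, 0.0]
ft_force: [0.1, 0.8, 0.5]
width: 0.0451
grip_force: 0.0
```

```bash
python3 -c "
from st import *
to(.631,-.1997,.160)"
```

```text
t 61.2 p [ 0.6311 -0.1998  0.2553] phi 170.1 zax [ 0.001 -0.    -1.   ] F [0.1 0.8 0.5] w 0.0451 g 0.0 j7 1.35
units [0.   0.   2.38]
```

carry_out(moves=[[0,0,0.6,0,0,0],[0,0,0.6,0,0,0],[0,0,0.5,0,0,0],[0,0,0.4,0,0,0],[0,0,0.2,0,0,0],[0,0,0,0,0,0],[0,0,0,0,0,0]])

```text
time: 62.08
ee_pos: [0.6314, -0.1998, 0.1637]
eef_rot: [0.087, 0.996, -0.0, 0.001]
ft_force: [-0.6, 0.3, 0.3]
width: 0.045
grip_force: 0.0
```

carry_out(moves=[[0,0,0,0,0,0],[0,0,0,0,0,0],[0,0,0,0,0,0],[0,0,0,0,0,0],[0,0,0,0,0,0],[0,0,0,0,0,0]], fingers=5, force=15)

```text
time: 62.82
ee_pos: [0.6308, -0.201, 0.163]
eef_rot: [0.087, 0.996, -0.001, 0.0]
ft_force: [-2.2, -4.8, 2.0]
width: 0.0137
grip_force: 15.0
```

Gripped at 13.7 mm, as the 14 mm bar should be. Turning about 71.4° clockwise.

carry_out(moves=[[0,0,0,0,0,0.8],[0,0,0,0,0,0.8],[0,0,0,0,0,0.8],[0,0,0,0,0,0.8],[0,0,0,0,0,0.8],[0,0,0,0,0,0.8],[0,0,0,0,0,0.8],[0,0,0,0,0,0.8],[0,0,0,0,0,0.8],[0,0,0,0,0,0.8],[0,0,0,0,0,0.93],[0,0,0,0,0,0],[0,0,0,0,0,0]])

```text
time: 64.45
ee_pos: [0.6312, -0.2007, 0.1629]
eef_rot: [0.652, 0.759, -0.0, 0.001]
ft_force: [0.6, -4.5, 1.0]
width: 0.0138
grip_force: 15.0
```

carry_out(moves=[[0,0,0,0,0,0],[0,0,0,0,0,0],[0,0,0,0,0,0],[0,0,-0.4,0,0,0],[0,0,-0.9,0,0,0],[0,0,-0.9,0,0,0],[0,-0.9,0,0,0,0],[0,-0.9,0,0,0,0],[0,-0.9,0,0,0,0],[0,-0.9,0,0,0,0],[0,0,0,0,0,0],[0,0,0,0,0,0]], fingers=45)

```text
time: 65.95
ee_pos: [0.4893, -0.2212, 0.2519]
eef_rot: [0.652, 0.758, 0.0, 0.001]
ft_force: [0.2, -0.7, -0.4]
width: 0.0453
grip_force: 0.0
```

Run:
```python
from st import *
st()
look([('rlid',(.6332,-.0745),.045,.19,.22),('blid',(.638,.1452),.045,.19,.22),('old',(.539,-.4225),.045,.085,.11)])
for n in("top","scene"):
    i,w,c=shot(n); P=w[near(w,(.631,-.2),.035,.172,.2)]
    u=np.linalg.eigh(np.cov(P[:,:2].T))[1][:,1]; print(n,len(P),"pca deg",np.degrees(np.arctan2(u[1],u[0])),cv2.minAreaRect((P[:,:2]*1000).astype(np.float32)))
    if n=="scene": save(i[150:320,120:440],"end.png",2.5)
```

```text
t 65.95 p [ 0.4893 -0.2212  0.2519] phi 98.6 zax [ 0.001 -0.001 -1.   ] F [ 0.2 -0.7 -0.4] w 0.0453 g 0.0 j7 0.38
top rlid 499 [ 0.6331 -0.0742  0.1988] [0.061 0.063 0.017] [ 0.6324 -0.0733  0.0223] zmed 0.2009
top blid 493 [0.6386 0.1466 0.1984] [0.062 0.063 0.017] [0.6376 0.1463 0.0223] zmed 0.2008
top old 0
scene rlid 571 [ 0.6336 -0.0749  0.1975] [0.063 0.063 0.015] [ 0.6367 -0.0748  0.0233] zmed 0.2001
scene blid 534 [0.6385 0.145  0.1973] [0.064 0.062 0.014] [0.641  0.1444 0.0234] zmed 0.2
scene old 429 [ 0.54   -0.4222  0.0937] [0.058 0.056 0.016] [ 0.5427 -0.4218  0.0215] zmed 0.098
top 98 pca deg 102.14461355452866 ((630.1182861328125, -199.4321746826172), (14.114006042480469, 42.30942916870117), 8.793915748596191)
scene 158 pca deg 98.16688988270188 ((630.5693969726562, -200.6272735595703), (16.442201614379883, 41.17066955566406), 6.802257061004639)
```

View pics/end.png

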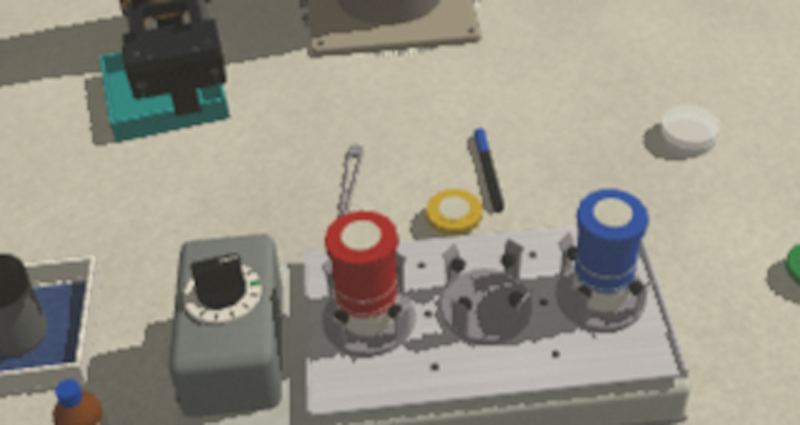

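Run:
```python
from st import *
a=np.load("scene_i.npy"); i,w,c=shot("scene"); t,_,_=shot("top"); t0=np.load("top_i.npy")
r0=lambda x,v,u:cv2.resize(x[v:v+35,u:u+40],None,fx=9,fy=9,interpolation=cv2.INTER_CUBIC)
save(np.vstack([np.hstack([r0(a,244,190),r0(i,244,190)]),np.hstack([r0(t0,98,395),r0(t,98,395)])]),"dial.png",.85)
```

```text
(no output)
```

View pics/dial.png

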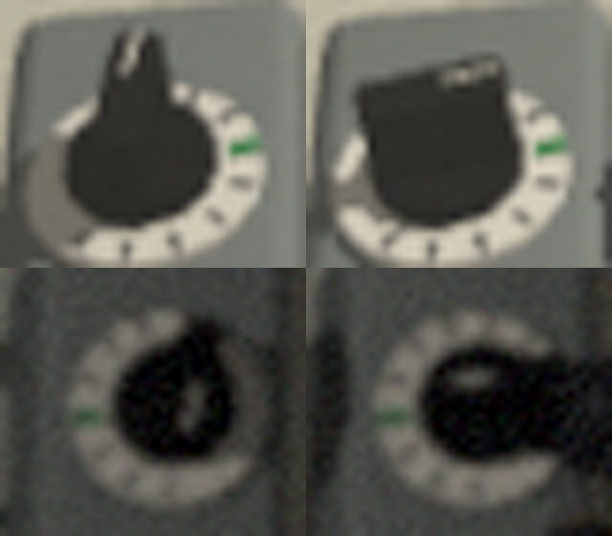

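The white stripe now lies on the +y end of the bar, towards the green mark: at (470,72) in the right-hand scene view and (465,375) in the top view. Lids and pots are unchanged, so I'm handing in.

```bash
python3 -c "
from bench import r
print(r.close_job())"
```

```text
the job is handed in; nothing more can be done
None
```

The job is handed in, but the system gave no verdict. By my last camera checks, the grey pot stands in the white tray, the red and blue pots are home in the outer clamps under their own lids, and the dial was turned last, to the green mark.

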